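Raise a dish to the reader with the cam lever and hold it there

ROBOT

A 6-joint arm with a two-finger parallel gripper is mounted at the origin on a cart in front of the work surface, level with it; the furniture and walls round the work are solid. World frame = base frame: x ahead of the robot, y to its left, z up, the work surface at z = 0. Lengths are in mm, angles in rad, forces in N, time in s.
With the tool pointing down it reaches from about 425 to 950 mm from the base axis. Payload 3.5 kg.
Tool frame: the origin (TCP) lies on the centre line of the jaws, within the pads' length; the fingertips stand ctrl.tip_reach ahead of it and the grasp point (between the pads) lies 5 mm behind it (ctrl.tip_reach is the distance from the TCP to the fingertips, in mm); z points along the fingers, y is the direction in which the jaws open and shut (so a half turn about z gives the same grasp; the last joint's range is limited). The gripper opens to 85 mm and grips with 20 to 120 N. Pads are 22 mm wide; open, the fingers measure 114 mm over their backs; the gripper's body (76 mm by 85 mm) begins 54 mm behind the grasp point. The pads swing forward as they close: fully open they stand 13 mm farther back than shut.
Start: joints at [-1.336, 0.286, 1.577, -0, 1.279, -0.15], TCP at [253.399, -625.616, 245.325] pointing down, gripper open.
Joint ranges: [-2.77, 2.77], [-0.9, 2.22], [0.21, 2.48], [-1.53, 4.67], [0.24, 2.81], [-2.84, 2.84]. Speed limits (rad/s): [2.79, 2.79, 3.14, 3.14, 3.14, 3.14].

INTERFACE

Orientations are given as a unit quaternion [w, x, y, z].
In Python, from workcell import ctrl, imaging gives the robot as it stands. The module is installed in compiled form; this text tells all that it offers.
- The arm moves only by the shell command python3 -m pendant 'ROWS' [FORCE]. ROWS is JSON, a list of rows, each a list of 7 numbers: the shift along the tool's x, y, z in units of 40 mm (1.0 is 40 mm), then the turn, a rotation vector about the tool's x, y, z in units of 5 degrees (1.0 is 5 degrees), then the finger opening in mm, from 0 to 85.4. A call has 1 to 5 rows; each row is the pose to reach, as a shift and turn from the pose commanded when the call began, along the tool's axes at that moment; what a row does not reach only later rows make up. A row lasts 1/10 s, in which the tool goes at most 50 mm and 8.59 degrees, less where a joint would pass 70% of its speed; a pose out of reach is approached as far as the arm can. A call with a gripper value outside its range is refused whole. The fingers move at their own pace and stop on an object; FORCE is the grip in N (left out, the last holds). Time passes only in rows, so rows that repeat a pose let the fingers close. It gives the time, the measured TCP pose, the force and the opening at its end, in the units of the state.
- ctrl.read_state(): the state, without advancing time (a new reading comes with each control period).
- imaging.grab_frame(name): name is "scene" or "side" or "wrist"; returns a dict with "img" (384x512x3 uint8, red, green, blue), "z_map" (384x512 float32, mm along the optical axis (not along the pixel's ray), 0 where there is no reading), "fov_y" (degrees; the focal length in pixels is half the picture's height over the tangent of half this angle, whatever the lens; pixels are square), "cx", "cy" (the principal point, pixels), "dist" ([k1, k2, p1, p2, k3] as OpenCV has them; the pictures are not rectified), "R" (3x3) and "t" (3): a world point X has camera coordinates R X + t; the wrist camera has in their place "mount" (4x4, takes a point from camera to tool coordinates, whose origin is the TCP and whose axes are the flange's). Camera axes: x right, y down, z forward; pixel columns grow to the right and rows downward; lengths in mm; the calibration is good to about 2 mm. A picture is of the moment at which its call begins: read the wrist's pose just before it.
- ctrl.job_done(): hands the job in, once; it reports no verdict.
Trained networks look in the newest picture that a camera, given by its name, has taken for a name from the list of things; names that differ only in an ending like _2 or _b are one class to them, and where a whole thing is asked for, a point or a joint stands for the part that bears it (a point fixed in the world has none). Each returns a list of dicts, best first, with "score" (0 to 1); they miss things now and then, are a little off and sometimes report something else, mostly with a low value. They report only what shows in the picture. A call takes as long as a camera call. They do not tell look-alikes from the thing itself.
- imaging.outline_of(camera, label): "mask" (384x512 bool, what is visible of it) and "extent" ([centre column, centre row, width, height] in pixels, round what is visible of it).
The state is a dict: "t": time; "qpos": joint angles; "qd": joint speeds; "joint_efforts": joint torques, N m; "tool_pos": TCP position; "tool_rot": TCP orientation; "force": force on the tool from outside, world axes, zero at the start; "wrist_torque": the same for the moment, N m; "grip_width": finger opening in mm.
Only numpy, scipy, OpenCV 4.12 (cv2) and the standard library are available. Lean on these libraries where they do the work, as an engineer would, in place of code of your own. Each camera call takes 0.05 s, during which the arm holds its last target. There are 200 camera calls.

TASK

The petri dish on the small cam lift has to be read. Free the lift by turning its lock knob a quarter turn counterclockwise (seen from above) to the stop, so that the tongue no longer lies over the lever; then swing the cam lever up to its highest lift point (lever straight up, not past it) with the dish still on the stage, and finish while holding the lever there with the fingers, because it springs back when let go. Leave everything else on the bench where it stands.

Things in the scene. Friction and masses are not known exactly. Their poses are not given: they have to be found in the camera images.
- lift: Bolted-down reading stand: base plate 248 x 120 x 12 mm, stage on a cam at its origin, grey reader head over it on a rear column (underside 130 mm up, top 176, 56 mm wide), lock knob on a post at the front, crank lever at the right. Origin on the bench under the stage's centre; x to the stand's back, y to its left, z up. Lever axle: along y at x 0, z 60 mm. Knob axis: vertical at x -125, y -20 mm.
- stage (a joint): Rise of the square stage in m: 0 = down, about 0.0114 = top. It follows the cam on the lever's axle, rise = about 14 mm x (cos(lever - 1.40) - 0.17), so it sinks again when the lever is turned past 1.40.
- stage_top (a point): Centre of the stage's top face (aluminium plate 84 x 84 x 10 mm with a lip 3 mm high, 76 mm clear inside), 96 mm above the bench when down, 108 mm at the top.
- knob (a joint): Lock knob angle in rad, counterclockwise from above positive. 0 = locked: its tongue (80 mm long) points to the right, over the end of the lever's arm, which cannot rise (but for a little play); 1.57 = stop, fully free, tongue turned away to the left. Starts at 0 to 0.15. Light friction (0.05 N m); stays where it is left.
- knob_grip (a point): On the knob's vertical axis, 125 mm above the bench, inside its upright grey grip bar: 44 mm long, 13 mm thick, from 110 to 140 mm above the bench. Bar and tongue lie in one line, at an angle of (knob - 1.10) rad from the stand's x axis, counterclockwise positive. The steel tongue is below the bar, 88 to 97 mm up, and turns with it.
- lever (a joint): Cam lever angle in rad. 0 = at rest (start), leaning to the stand's front, 80 degrees from upright; grows as it swings up and to the back; 1.40 = straight up, highest lift; stop at 2.1. A spring pulls it back to rest; with the cam it takes 0.3 to 0.7 N m on the way and 0.3 to 0.4 N m to hold at 1.40 (3 to 7 N at the grip bar).
- lever_grip (a point): Middle of the lever's round grey grip bar, 16 mm thick, along the stand's y from y = -80 to -150 mm (this point: -115); it spins freely on the lever. At lever angle a it is at x = 100 sin(a - 1.40), z = 60 + 100 cos(a - 1.40) mm of the stand: at rest x -99, z 77; straight up x 0, z 160. Its steel arm, 18 x 10 mm, is at y = -68 to -78 mm.
- dish: Closed glass petri dish, 67 mm across, 16 mm high, standing loose on the stage. Origin at the centre of its underside, z up.
- beaker: Bystander: small glass beaker, 46 x 51 x 58 mm high, origin at the centre of its underside.
- weigh_bottle: Bystander: glass weighing bottle with a stopper, 38 mm across, 53 mm high, origin at the centre of its underside.
- tape: Bystander: roll of tape lying flat, 52 mm across, 19 mm high, origin at the centre of its underside.
- dropper_a: Bystander: amber dropper bottle, 33 mm across, 106 mm high, behind the stand, origin at the centre of its underside.
- dropper_b: Bystander: a second amber dropper bottle of the same size behind the stand, origin at the centre of its underside.
- bench_spatula: Bystander: spatula with a wooden handle, 180 mm long, lying on the bench to the right of the stand, origin at the middle of its underside, its length along its own y.
Things that resemble listed ones, but are neither listed nor needed, are in the scene too. Leave any blue or turquoise look-alike of the dish alone.

How it is judged (in metres and radians):
On the way:
1. The lock knob is turned free while the stage is still down (value of joint knob above 1.2 rad and value of joint stage below 0.002 m), for 0.2 s.
At the end, for the whole second after the job is handed in: Ends holding: the fingers press the lever with over 1 N and keep it still within 0.15 rad of the highest lift point (lever 1.25 to 1.55, stage up over 10.8 mm), the lock knob is free (over 1.1 rad), and the dish lies flat on the stage within 15 mm of its centre (value of joint lever between 1.25 and 1.55 rad and value of joint stage above 0.0108 m and not (velocity of joint lever above 0.1 rad/s) and not (velocity of joint lever below -0.1 rad/s) and contact force between the fingers and lever above 1 N and value of joint knob above 1.1 rad and horizontal distance between dish and stage_top below 0.015 m and z of dish in the frame of stage_top between -0.004 and 0.004 m and angle between dish's own z axis and vertical below 0.1 rad); the arm keeps its last pose, push and grip.
It fails at once if The dish leaves the stage (horizontal distance between dish and stage_top above 0.03 m or z of dish in the frame of stage_top above 0.02 m).
It fails at once if A bystander is pushed away by more than 3 cm or knocked over (distance of any of beaker, weigh_bottle, tape, dropper_a, dropper_b, bench_spatula from where it was at the start of the episode above 0.03 m or angle between any of beaker, weigh_bottle, tape, dropper_a, dropper_b's own z axis and vertical above 0.6 rad).
It also fails if it takes over 51 s, if anything falls off the work surface, if the arm or the gripper's body presses on something with over 40 N, if the wrist force passes 120 N, or if a joint passes its speed limit or range.

## Working session

There is one attempt and no reset: what is moved stays moved. The work goes in short steps, Python scripts to look and compute and a shell command to move; the robot and the scene stay as the last step left them, time stands still between calls to the robot, and variables do not carry over. Pictures are saved under pics/ and viewed, about 8 in all and at most 12, crops included, and the job is handed in when it is done.

```bash
mkdir -p pics; python3 - <<'E'
from workcell import ctrl, imaging
import cv2,numpy as np
print(ctrl.read_state(), ctrl.tip_reach)
ims=[]
for n in("scene","side"):
    f=imaging.grab_frame(n); ims.append(f["img"]); print(n,f["fov_y"],f["cx"],f["cy"],f["dist"],f["R"],f["t"])
    np.savez(f"{n}.npz",**f)
    for l in("lift","knob","lever","dish","stage"):
        for d in imaging.outline_of(n,l)[:3]: print(n,l,round(d["score"],2),np.round(d["extent"]))
for n,i in zip(("scene","side"),ims): cv2.imwrite(f"pics/{n}.png",cv2.resize(i[...,::-1],(800,600)))
E
```

```text
{'t': 0.0, 'qpos': array([-1.33605616e+00,  2.87186772e-01,  1.57815280e+00,  5.09377877e-05,
        1.27861789e+00, -1.49999276e-01]), 'qd': array([ 0.00132059,  0.000594  , -0.00105212, -0.00191961,  0.00074605,
        0.00023082]), 'joint_efforts': array([-6.57306718e-04, -4.05988455e+01, -2.92622870e+01, -2.47232911e-04,
        5.79503132e-03, -2.84222054e-06]), 'tool_pos': array([ 253.23298424, -625.03274302,  243.94617677]), 'tool_rot': array([-1.18237834e-03,  9.81554657e-01,  1.91178076e-01, -2.57251987e-05]), 'force': array([-0.51830016, -0.26635591, -0.12014779]), 'wrist_torque': array([-0.00753007,  0.00316774,  0.03324451]), 'grip_width': 85.40166678503977} 14.0
scene 49.83578927382028 260.05192790924417 192.5414767961387 [-0.06015173  0.          0.          0.          0.        ] [[-0.45440581 -0.89061261 -0.01801489]
 [-0.60825797  0.32499154 -0.72415658]
 [ 0.65079767 -0.31810326 -0.68940026]] [ 303.80979813  439.60924878 1008.19882093]
scene lift 0.76 [257. 207.  80.  91.]
scene knob 0.73 [267. 213.  12.  20.]
scene lever 0.75 [267. 201.  56.  21.]
scene dish 0.89 [211. 274.  16.  21.]
scene dish 0.68 [238. 195.  21.  14.]
scene dish 0.51 [272. 192.  21.  14.]
scene stage 0.76 [239. 202.  36.  17.]
side 54.023859563845214 258.05683017882586 192.87559917807766 [-0.02629432  0.          0.          0.          0.        ] [[ 0.82776548 -0.56102668 -0.00730525]
 [-0.42761427 -0.62238603 -0.65557735]
 [ 0.3632497   0.54578813 -0.75509269]] [-476.59477776  342.036952   1000.86659195]
side lift 0.92 [253. 186.  85.  92.]
side knob 0.36 [254. 185.  79.  93.]
side lever 0.66 [263. 207.  36.  41.]
side dish 0.7 [188. 182.  18.  16.]
side dish 0.69 [301. 216.  18.  18.]
side dish 0.59 [215. 160.  19.  14.]
```

View pics/scene.png

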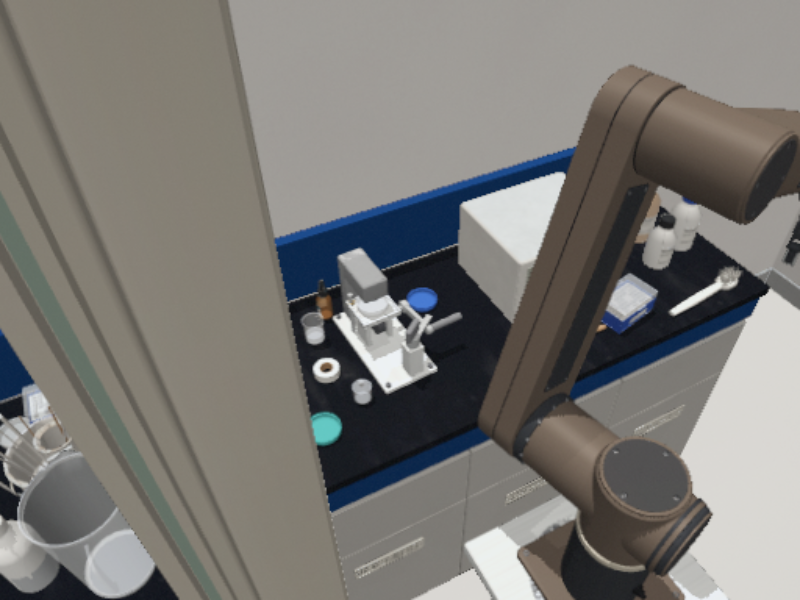

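View pics/side.png

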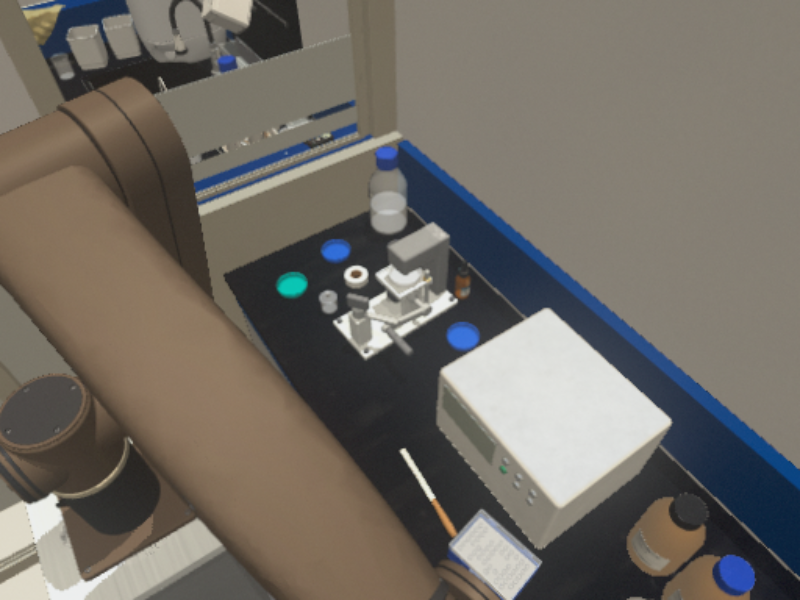

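The scene view shows the stand's base plate at about (385,345), the knob post at (413,350), the lever grip at (445,322) and the dish at (372,308). The side view shows the knob at (358,310), the lever at (397,340) and the dish at (403,275). Blue and turquoise lids in the scene view at (422,299) and (325,428), and in the side view at (463,335), (336,250) and (292,285), are the look-alikes. The right dish is the clear one on the stage.

```bash
cat > h.py <<'E'
import numpy as np,cv2
from scipy.spatial.transform import Rotation as Ro
from workcell import ctrl,imaging
def K(f):
    F=f["img"].shape[0]/2/np.tan(np.radians(float(f["fov_y"]))/2)
    return np.array([[F,0,float(f["cx"])],[0,F,float(f["cy"])],[0,0,1]])
def RT(f,s=None):
    if "R" in f: return np.array(f["R"]),np.array(f["t"])
    w,x,y,z=s["tool_rot"]; T=np.eye(4);T[:3,:3]=Ro.from_quat([x,y,z,w]).as_matrix();T[:3,3]=s["tool_pos"]
    M=np.linalg.inv(T@np.array(f["mount"])); return M[:3,:3],M[:3,3]
def cloud(f,s=None):
    h,w=f["z_map"].shape; uv=np.stack(np.meshgrid(np.arange(w),np.arange(h)),-1).reshape(-1,1,2).astype(float)
    n=cv2.undistortPoints(uv,K(f),np.array(f["dist"])).reshape(-1,2); z=np.array(f["z_map"]).reshape(-1,1)
    R,t=RT(f,s); P=(np.hstack([n*z,z])-t)@R; P[z[:,0]<=0]=np.nan
    return P.reshape(h,w,3)
def proj(f,X,s=None):
    R,t=RT(f,s); return cv2.projectPoints(np.array(X,float).reshape(-1,1,3),cv2.Rodrigues(R)[0],t,K(f),np.array(f["dist"]))[0].reshape(-1,2)
def S2W(p,o,yaw):
    p=np.atleast_2d(p); c,s=np.cos(yaw),np.sin(yaw)
    return p@np.array([[c,s,0],[-s,c,0],[0,0,1]])+np.array([o[0],o[1],0])
E
python3 - <<'E'
from h import *
for n in("scene","side"):
    f=dict(np.load(n+".npz")); P=cloud(f); img=f["img"].astype(int)
    imaging.grab_frame(n); m=imaging.outline_of(n,"lift")[0]["mask"]
    q=P[m]; print(n,len(q),np.nanpercentile(q,[2,50,98],axis=0).round())
    pl=(np.abs(P[...,2]-12)<7)&cv2.dilate(m.astype(np.uint8),np.ones((5,5))).astype(bool)&(img.min(2)>120)
    pts=P[pl][:,:2].astype(np.float32); print(len(pts),cv2.minAreaRect(pts), cv2.boxPoints(cv2.minAreaRect(pts)).round())
    hd=P[m&(P[...,2]>150)]; print("head",len(hd),hd.mean(0).round() if len(hd) else 0, cv2.minAreaRect(hd[:,:2].astype(np.float32)) if len(hd)>3 else 0)
    for l in("knob","lever","stage"):
        d=imaging.outline_of(n,l)
        if d: q=P[d[0]["mask"]]; print(l,d[0]["score"],np.nanmedian(q,0).round(), np.nanpercentile(q,[3,97],axis=0).round())
E
```

```text
scene 3107 [[493.  -9.   7.]
 [610.  93.  62.]
 [722. 142. 178.]]
1191 ((611.58642578125, 84.39568328857422), (250.15005493164062, 120.40109252929688), 3.2487430572509766) [[483. 137.]
 [490.  17.]
 [740.  31.]
 [733. 152.]]
head 573 [665.  98. 172.] ((676.8432006835938, 93.35385131835938), (121.78498840332031, 56.50737380981445), 3.4356298446655273)
knob 0.59 [511.  60. 111.] [[499.   6.  90.]
 [559.  80. 141.]]
lever 0.78 [551.  14.  77.] [[536. -60.  42.]
 [641.  97.  87.]]
stage 0.72 [608.  99.  97.] [[595.  49.  89.]
 [665. 132. 101.]]
side 3506 [[496. -26.   3.]
 [620.  64.  78.]
 [734. 140. 180.]]
921 ((612.0520629882812, 114.04518127441406), (248.2740020751953, 182.86087036132812), 3.7659716606140137) [[482. 197.]
 [494.  15.]
 [742.  31.]
 [730. 213.]]
head 692 [671.  84. 173.] ((676.4844360351562, 91.38847351074219), (119.10001373291016, 57.835960388183594), 3.5593907833099365)
knob 0.58 [520.  50. 109.] [[501.   4.  38.]
 [566.  76. 143.]]
lever 0.53 [581.  10.  78.] [[539. -62.  20.]
 [650.  66.  89.]]
stage 0.5 [614.  62.  99.] [[596.  47.  70.]
 [671. 128. 104.]]
```

```bash
python3 - <<'E'
from h import *
for n in("scene","side"):
    P=cloud(dict(np.load(n+".npz"))); a=np.array([253,-625]);d=np.array([490,55])-a;L=np.linalg.norm(d);d=d/L
    r=P[...,:2]-a; s=r@d; e=np.abs(r[...,0]*d[1]-r[...,1]*d[0])
    m=(s>60)&(s<L+100)&(e<150)&(P[...,2]>90); print(n,[(i,int(np.nanmax(P[...,2][m&(s>i)&(s<=i+100)],initial=0))) for i in range(60,840,100)])
E
python3 -m pendant '[[0,0,-1,0,0,0,85],[0.5,-0.6,-2,0,0,0,85],[1.3,-1.5,-2.2,0,0,0,85],[2.1,-2.4,-2.2,0,0,0,85],[2.9,-3.3,-2.2,0,0,0,85]]'
```

```text
scene [(60, 339), (160, 621), (260, 635), (360, 189), (460, 196), (560, 0), (660, 143), (760, 180)]
side [(60, 596), (160, 627), (260, 640), (360, 194), (460, 196), (560, 91), (660, 144), (760, 182)]
t: 1.6
tool_pos: [311.7, -458.4, 334.3]
tool_rot: [0.001, 0.982, 0.191, 0.0]
force: [-0.7, 0.0, 0.3]
grip_width: 84.9
```

```bash
python3 -m pendant '[[0.8,-0.92,0,0,0,0,85],[1.6,-1.84,0,0,0,0,85],[2.4,-2.75,0,0,0,0,85],[3.2,-3.67,0,0,0,0,85],[4.0,-4.6,0,0,0,0,85]]'
python3 -m pendant '[[0.8,-0.92,0,0,0,0,85],[1.6,-1.84,0,0,0,0,85],[2.4,-2.75,0,0,0,0,85],[3.2,-3.67,0,0,0,0,85],[4.0,-4.6,0,0,0,0,85]]'
python3 -m pendant '[[0.9,-1,0,0,0,-1.6,85],[0.9,-1,0,0,0,-3.2,85],[0.9,-1,0,0,0,-4.8,85],[0.9,-1,0,0,0,-6.4,85],[0.9,-1,0,0,0,-8,85]]'
python3 -m pendant '[[0,0,0,0,0,-1.6,85],[0,0,0,0,0,-3.2,85],[0,0,0,0,0,-4.8,85],[0,0,0,0,0,-6.4,85],[0,0,0,0,0,-8,85]]'
python3 -m pendant '[[0,0,0,0,0,-1.6,85],[0,0,0,0,0,-3.2,85],[0,0,0,0,0,-4,85],[0,0,0,0,0,-4,85]]'
python3 - <<'E'
from h import *
s=ctrl.read_state(); f=imaging.grab_frame("wrist"); print(s["tool_pos"],s["qpos"],f["mount"])
import pickle; pickle.dump((s,f),open("w1.pkl","wb"))
for l in("knob","lever","dish"):
    for d in imaging.outline_of("wrist",l)[:3]:
        q=cloud(f,s)[d["mask"]]; print(l,round(d["score"],2),np.round(d["extent"]),np.nanmedian(q,0).round(),np.nanpercentile(q,[3,97],axis=0).round())
cv2.imwrite("pics/w1.png",cv2.resize(f["img"][...,::-1],(800,600)))
E
```

```text
t: 2.1
tool_pos: [390.8, -227.3, 333.6]
tool_rot: [0.0, 0.982, 0.191, 0.0]
force: [1.5, -0.6, 0.3]
grip_width: 84.9
t: 2.6
tool_pos: [470.0, 3.5, 333.8]
tool_rot: [0.0, 0.982, 0.191, 0.001]
force: [1.0, -1.1, 0.1]
grip_width: 84.8
t: 3.1
tool_pos: [488.1, 52.5, 333.4]
tool_rot: [0.0, 0.855, 0.518, 0.0]
force: [-1.0, 0.1, 0.7]
grip_width: 84.7
t: 3.6
tool_pos: [488.1, 52.1, 333.5]
tool_rot: [0.0, 0.627, 0.779, 0.0]
force: [-0.4, -0.4, 0.7]
grip_width: 84.9
t: 4.0
tool_pos: [488.1, 52.1, 333.5]
tool_rot: [0.0, 0.485, 0.875, 0.0]
force: [0.6, -0.2, -0.8]
grip_width: 85.1
[488.1377556   52.07444198 333.46926078] [-1.00728275e-01 -1.87297762e-01  1.90962383e+00 -1.43752517e-05
  1.41890411e+00 -6.59891670e-01] [[-7.26980676e-04 -9.49756401e-01 -3.12989217e-01  8.12731105e+01]
 [ 9.99999709e-01 -6.17986698e-04 -4.47439192e-04 -8.98479833e-01]
 [ 2.31535063e-04 -3.12989451e-01  9.49756574e-01 -1.29541906e+02]
 [ 0.00000000e+00  0.00000000e+00  0.00000000e+00  1.00000000e+00]]
knob 0.96 [274. 188.  22.  72.] [516.  60. 127.] [[498.   8.  96.]
 [558.  83. 141.]]
knob 0.62 [310.  80.  29.  29.] [500. 181.  39.] [[485. 166.  14.]
 [517. 199.  53.]]
lever 0.78 [287. 213. 102.  81.] [568.  16.  80.] [[536. -55.  62.]
 [643.  90.  86.]]
dish 0.92 [420.  32.  51.  55.] [596. 319.  17.] [[567. 290.   9.]
 [627. 349.  19.]]
dish 0.84 [325.  12.  54.  25.] [472. 265.  17.] [[442. 249.   8.]
 [494. 291.  19.]]
dish 0.82 [318. 264.  40.  39.] [683. -47.  17.] [[656. -77.   7.]
 [714. -18.  18.]]
```

View pics/w1.png

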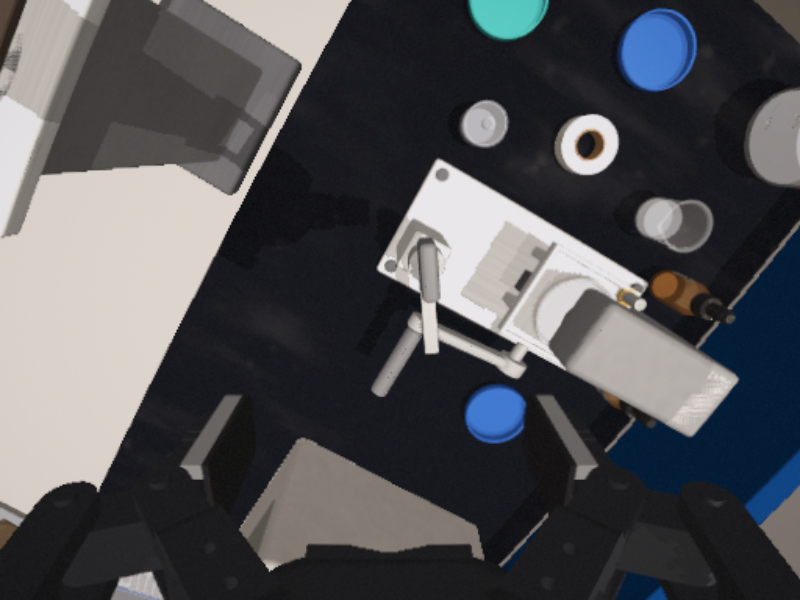

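The wrist view shows the knob bar at (427,265) with its tongue running to (431,350) over the end of the lever arm. The lever grip runs from (415,325) to (380,392), and the dish sits on the stage at (570,310). A box lies to the right, with its corner at (300,440).

```bash
python3 - <<'E'
from h import *; import pickle
s,f=pickle.load(open("w1.pkl","rb")); P=cloud(f,s); Q=P.reshape(-1,3); Q=Q[~np.isnan(Q[:,0])]
def sel(x0,x1,y0,y1,z0,z1): return Q[(Q[:,0]>x0)&(Q[:,0]<x1)&(Q[:,1]>y0)&(Q[:,1]<y1)&(Q[:,2]>z0)&(Q[:,2]<z1)]
def rect(n,q): print(n,len(q),np.round(cv2.minAreaRect(q[:,:2].astype(np.float32))[0],1),cv2.minAreaRect(q[:,:2].astype(np.float32))[1:],np.median(q[:,2]).round(1)); return q
k=rect("bar",sel(470,550,20,100,134,146)); c=k[:,:2].mean(0); v=np.linalg.svd(k[:,:2]-c,full_matrices=0)[2][0]; print("bar angle",np.degrees(np.arctan2(*v[::-1])),c)
rect("tongue",sel(480,600,-30,45,86,102))
rect("head",sel(600,800,30,160,170,182))
rect("stage",sel(570,700,30,140,94,102))
rect("plate",sel(470,760,-10,170,8,16))
g=rect("grip",sel(500,580,-90,-4,74,92)); print(np.percentile(g,[0,5,50,95,100],axis=0).round(1))
print("arm",np.percentile(sel(530,660,-12,25,65,92),[1,50,99],axis=0).round(1))
b=sel(450,950,-400,-60,100,230); print("box",np.percentile(b,[1,50,99],axis=0).round())
b=b[(b[:,0]<600)]; print("box near x<600 max y",b[:,1].max() if len(b) else None)
E
```

```text
bar 446 [512.6  65.3] ((12.992456436157227, 44.84856414794922), 37.30775451660156) 139.8
bar angle -52.52308254297757 [511.56362141  66.31639577]
tongue 364 [547.9   9.7] ((30.8393611907959, 73.16447448730469), 14.2067289352417) 97.0
head 4968 [674.3  94.8] ((118.5057601928711, 57.084259033203125), 2.926215171813965) 176.5
stage 1535 [635.3  92.9] ((84.53079223632812, 84.95104217529297), 2.853475332260132) 97.6
plate 6229 [617.6  94.7] ((263.3648376464844, 148.59080505371094), 0.06715292483568192) 12.7
grip 435 [544.5 -33.3] ((15.786776542663574, 58.58375930786133), 3.9892075061798096) 84.1
[[535.3 -62.7  76.6]
 [536.7 -58.6  79.2]
 [542.9 -32.3  84.1]
 [550.7  -7.1  86. ]
 [552.6  -4.4  87.2]]
arm [[532.9 -11.2  66.6]
 [578.3  17.2  78.2]
 [647.9  24.5  87.5]]
box [[ 517. -233.  101.]
 [ 550. -180.  133.]
 [ 839.  -62.  186.]]
box near x<600 max y -177.59885755383962
```

```bash
python3 -m pendant '[[0,0.68,0.8,0,0,-1.1,85],[0,0.68,1.6,0,0,-1.1,85],[0,0.68,2.4,0,0,-1.1,85],[0,0.68,3.2,0,0,-1.1,85],[0,0.68,3.6,0,0,-1.1,85]]'
python3 -m pendant '[[0,0,0.5,0,0,0,85],[0,0,1,0,0,0,85],[0,0,1.4,0,0,0,85],[0,0,1.6,0,0,0,85],[0,0,1.63,0,0,0,85]]'
python3 -m pendant '[[0,0,0,0,0,0,30],[0,0,0,0,0,0,25],[0,0,0,0,0,0,20],[0,0,0,0,0,0,16],[0,0,0,0,0,0,5]]' 25
python3 -m pendant '[[0,0,0,0,0,0,5],[0,0,0,0,0,0,5],[0,0,0,0,0,0,5],[0,0,0,0,0,0,5],[0,0,0,0,0,0,5]]' 25
```

```text
t: 4.7
tool_pos: [509.5, 66.7, 185.9]
tool_rot: [-0.002, 0.442, 0.897, -0.001]
force: [-0.6, -0.7, -0.3]
grip_width: 84.9
t: 5.2
tool_pos: [510.6, 66.5, 123.1]
tool_rot: [-0.001, 0.442, 0.897, -0.0]
force: [0.2, 0.6, 0.2]
grip_width: 84.8
t: 5.7
tool_pos: [512.5, 66.6, 125.7]
tool_rot: [0.001, 0.442, 0.897, 0.001]
force: [4.3, 7.2, 2.3]
grip_width: 12.3
t: 6.2
tool_pos: [512.5, 66.7, 125.6]
tool_rot: [0.001, 0.442, 0.897, 0.001]
force: [1.0, 1.7, 5.6]
grip_width: 12.3
```

```bash
python3 -m pendant '[[0,0,0,0,0,-1.2,5],[0,0,0,0,0,-2.4,5],[0,0,0,0,0,-3.6,5],[0,0,0,0,0,-4.8,5],[0,0,0,0,0,-6,5]]'
python3 -m pendant '[[0,0,0,0,0,-1.2,5],[0,0,0,0,0,-2.4,5],[0,0,0,0,0,-3.6,5],[0,0,0,0,0,-4.8,5],[0,0,0,0,0,-6,5]]'
python3 -m pendant '[[0,0,0,0,0,-1,5],[0,0,0,0,0,-2,5],[0,0,0,0,0,-3,5],[0,0,0,0,0,-4,5],[0,0,0,0,0,-4.2,5]]'
python3 -c "from workcell import ctrl;s=ctrl.read_state();print(s['force'],s['wrist_torque'],s['qpos'])"
```

```text
t: 6.7
tool_pos: [511.9, 65.9, 125.6]
tool_rot: [0.001, 0.192, 0.981, -0.001]
force: [-1.8, -1.3, 7.8]
grip_width: 12.4
t: 7.2
tool_pos: [511.8, 64.9, 125.6]
tool_rot: [0.0, -0.068, 0.998, -0.002]
force: [-1.5, -5.1, 7.8]
grip_width: 12.4
t: 7.7
tool_pos: [512.1, 64.2, 125.6]
tool_rot: [-0.0, -0.248, 0.969, -0.003]
force: [-1.4, -7.5, 7.9]
grip_width: 12.5
[-1.36235096 -7.54414888  7.93141364] [-1.1464497   0.28188152 -0.10834438] [-0.06954696  0.0715077   2.05868855 -0.0062556   1.00965428 -2.13838163]
```

```bash
python3 -m pendant '[[0,0,0,0,0,0,25],[0,0,0,0,0,0,45],[0,0,0,0,0,0,70],[0,0,-0.4,0,0,0,85],[0,0,-1.2,0,0,0,85]]'
python3 -m pendant '[[0,0,-0.8,0,0,0,85],[0,0,-1.6,0,0,1.6,85],[0,0,-2.4,0,0,3.2,85],[0,0,-3,0,0,4.8,85],[0,0,-3,0,0,6.4,85]]'
python3 -m pendant '[[0,0,0,0,0,1.6,85],[0,0,0,0,0,3.2,85],[0,0,0,0,0,4.8,85],[0,0,0,0,0,6.4,85],[0,0,0,0,0,8,85]]'
python3 -m pendant '[[0,0,0,0,0,1.6,85],[0,0,0,0,0,3.2,85],[0,0,0,0,0,4.8,85],[0,0,0,0,0,6.4,85],[0,0,0,0,0,8,85]]'
python3 -m pendant '[[-0.8,0.2,0,0,0,0.8,85],[-1.6,0.4,0,0,0,0.8,85],[-2.3,0.64,0,0,0,0.8,85],[-2.3,0.64,0,0,0,0.8,85]]'
python3 - <<'E'
from h import *
s=ctrl.read_state(); f=imaging.grab_frame("wrist"); print(s["tool_pos"],s["tool_rot"],s["qpos"].round(2))
P=cloud(f,s); Q=P.reshape(-1,3); Q=Q[~np.isnan(Q[:,0])]
def sel(x0,x1,y0,y1,z0,z1): return Q[(Q[:,0]>x0)&(Q[:,0]<x1)&(Q[:,1]>y0)&(Q[:,1]<y1)&(Q[:,2]>z0)&(Q[:,2]<z1)]
k=sel(470,550,20,110,134,146); print(len(k))
if len(k): c=k[:,:2].mean(0); v=np.linalg.svd(k[:,:2]-c,full_matrices=0)[2][0]; print("bar angle",np.degrees(np.arctan2(*v[::-1])),c)
g=sel(500,590,-90,-4,74,92); print(len(g),cv2.minAreaRect(g[:,:2].astype(np.float32)) if len(g) else 0)
cv2.imwrite("pics/w2.png",cv2.resize(f["img"][...,::-1],(800,600)))
E
```

```text
t: 8.2
tool_pos: [508.3, 66.9, 168.6]
tool_rot: [-0.004, -0.247, 0.969, 0.001]
force: [0.6, 0.1, -0.2]
grip_width: 81.1
t: 8.7
tool_pos: [512.7, 66.7, 296.2]
tool_rot: [0.003, 0.033, 0.999, -0.0]
force: [0.1, -0.1, 0.2]
grip_width: 85.2
t: 9.2
tool_pos: [510.7, 66.8, 291.0]
tool_rot: [-0.001, 0.373, 0.928, -0.0]
force: [0.2, -0.6, -0.2]
grip_width: 85.5
t: 9.7
tool_pos: [510.7, 66.8, 291.0]
tool_rot: [-0.001, 0.668, 0.745, -0.001]
force: [0.7, 0.3, -0.1]
grip_width: 85.2
t: 10.1
tool_pos: [547.6, -24.3, 290.9]
tool_rot: [-0.001, 0.692, 0.722, -0.001]
force: [-0.3, 0.2, -0.7]
grip_width: 85.0
[547.64773371 -24.3423692  290.85254751] [-5.14314759e-04  6.92339431e-01  7.21571382e-01 -7.67033510e-04] [-0.23 -0.03  1.84 -0.    1.33 -0.27]
733
bar angle -151.36107199795663 [513.13238173  65.33304634]
678 ((544.6038818359375, -32.896324157714844), (16.033369064331055, 58.29357147216797), 2.717639684677124)
```

View pics/w2.png

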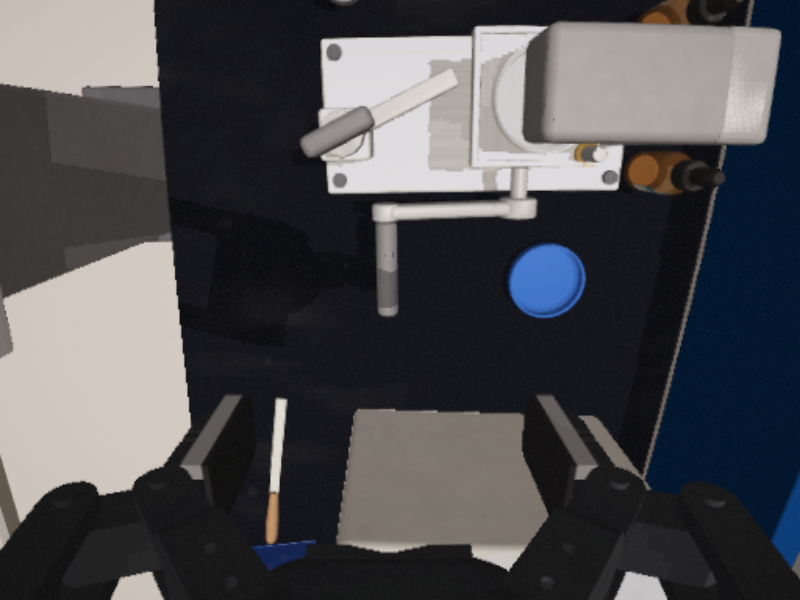

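The knob bar now lies at 28.6°, which is a knob angle of about 1.55, so it is free. In the picture its tongue points back-left, ending at (452,78). The lever grip is clear at (387,265), the blue lid is at (546,280), and the spatula lies far off at (277,470). Next I grip the lever.

```bash
python3 -m pendant '[[-0.09,-0.1,0.9,0,0,0,85],[-0.09,-0.1,1.8,0,0,0,85],[-0.09,-0.1,2.7,0,0,0,85],[-0.09,-0.1,3.6,0,0,0,85],[-0.09,-0.1,4.2,0,0,0,85]]'
python3 -m pendant '[[0,0,0.4,0,0,0,85],[0,0,0.8,0,0,0,85],[0,0,1.1,0,0,0,85],[0,0,1.27,0,0,0,85],[0,0,1.27,0,0,0,85]]'
python3 -m pendant '[[0,0,0,0,0,0,40],[0,0,0,0,0,0,30],[0,0,0,0,0,0,20],[0,0,0,0,0,0,16],[0,0,0,0,0,0,8]]' 40
python3 -m pendant '[[0,0,0,0,0,0,8],[0,0,0,0,0,0,8],[0,0,0,0,0,0,8]]' 40
```

```text
t: 10.65
tool_pos: [541.0, -24.1, 120.7]
tool_rot: [-0.002, 0.691, 0.723, -0.001]
force: [-1.0, -0.9, -0.3]
grip_width: 84.7
t: 11.15
tool_pos: [542.5, -25.1, 72.3]
tool_rot: [-0.001, 0.691, 0.723, -0.001]
force: [-0.1, 0.5, -0.2]
grip_width: 84.8
t: 11.65
tool_pos: [545.9, -25.8, 74.5]
tool_rot: [0.003, 0.691, 0.722, 0.003]
force: [1.4, -1.3, -0.7]
grip_width: 14.8
t: 11.95
tool_pos: [545.7, -25.8, 74.4]
tool_rot: [0.002, 0.691, 0.723, 0.002]
force: [5.7, 1.5, -1.9]
grip_width: 14.6
```

```bash
python3 -m pendant '[[0,0.036,-0.17,0,0,0,8],[0,0.085,-0.34,0,0,0,8],[0,0.145,-0.5,0,0,0,8],[0,0.215,-0.66,0,0,0,8],[0,0.3,-0.815,0,0,0,8]]'
python3 -m pendant '[[0,0.09,-0.15,0,0,0,8],[0,0.195,-0.29,0,0,0,8],[0,0.31,-0.42,0,0,0,8],[0,0.43,-0.55,0,0,0,8],[0,0.56,-0.665,0,0,0,8]]'

```

```text
t: 12.45
tool_pos: [555.8, -25.0, 104.7]
tool_rot: [0.001, 0.691, 0.723, 0.001]
force: [5.2, -0.4, -10.4]
grip_width: 15.0
t: 12.95
tool_pos: [576.7, -23.9, 131.5]
tool_rot: [-0.002, 0.691, 0.723, -0.001]
force: [0.9, 1.9, -10.9]
grip_width: 14.5
```

```bash
python3 -m pendant '[[0,0.14,-0.11,0,0,0,8],[0,0.28,-0.205,0,0,0,8],[0,0.435,-0.29,0,0,0,8],[0,0.59,-0.37,0,0,0,8],[0,0.75,-0.435,0,0,0,8]]'
python3 -m pendant '[[0,0.165,-0.05,0,0,0,8],[0,0.335,-0.095,0,0,0,8],[0,0.51,-0.125,0,0,0,8],[0,0.68,-0.145,0,0,0,8],[0,0.855,-0.15,0,0,0,8]]'
python3 -m pendant '[[0,0,0,0,0,0,8],[0,0,0,0,0,0,8],[0,0,0,0,0,0,8]]'
python3 - <<'E'
from h import *; ims=[]
s=ctrl.read_state(); print(s["tool_pos"],s["force"],s["wrist_torque"])
T=S2W([[0,0,108],[0,-115,160],[-125,-20,125]],(635.3,92.9),np.radians(2.9)); print(T.round(1))
for n in("wrist","side"):
    f=imaging.grab_frame(n); P=cloud(f,s); Q=P.reshape(-1,3); Q=Q[~np.isnan(Q[:,0])]
    def sel(x0,x1,y0,y1,z0,z1): return Q[(Q[:,0]>x0)&(Q[:,0]<x1)&(Q[:,1]>y0)&(Q[:,1]<y1)&(Q[:,2]>z0)&(Q[:,2]<z1)]
    k=sel(470,550,20,110,134,146)
    if len(k)>9: c=k[:,:2].mean(0); v=np.linalg.svd(k[:,:2]-c,full_matrices=0)[2][0]; print(n,"bar",np.degrees(np.arctan2(*v[::-1])),c)
    q=sel(590,680,45,140,85,130); print("stage/dish z hist",np.histogram(q[:,2],np.arange(85,131,5)))
    if n=="wrist":
        a=sel(600,680,10,30,75,175); print("arm",len(a),[(z,a[(a[:,2]>z)&(a[:,2]<z+20),0].mean().round(1)) for z in range(75,170,20) if ((a[:,2]>z)&(a[:,2]<z+20)).any()])
        ims.append(f["img"])
    else: ims.append(cv2.resize(f["img"][130:246,190:345],(512,384),interpolation=cv2.INTER_CUBIC))
cv2.imwrite("pics/end.png",cv2.resize(np.hstack(ims)[...,::-1],(800,300)))
E
```

```text
t: 13.45
tool_pos: [607.3, -22.2, 150.4]
tool_rot: [-0.001, 0.691, 0.723, -0.0]
force: [-5.0, 3.2, -6.3]
grip_width: 14.1
t: 13.95
tool_pos: [641.7, -20.3, 157.3]
tool_rot: [-0.002, 0.691, 0.723, -0.0]
force: [-6.8, 4.3, -2.4]
grip_width: 14.8
t: 14.25
tool_pos: [642.6, -20.2, 157.5]
tool_rot: [-0.0, 0.691, 0.723, 0.001]
force: [-4.0, 3.6, -4.2]
grip_width: 14.5
[642.61441192 -20.1705641  157.45959423] [-3.99424661  3.59754511 -4.1928841 ] [0.64149886 0.51906994 0.16767549]
[[635.3  92.9 108. ]
 [641.1 -22.  160. ]
 [511.5  66.6 125. ]]
wrist bar -132.7987110771956 [526.42894577  70.30558268]
stage/dish z hist (array([   0,    0,    0,    0, 2826, 2194,   48,  942,  240]), array([ 85,  90,  95, 100, 105, 110, 115, 120, 125, 130]))
arm 2600 [(75, np.float64(640.3)), (95, np.float64(639.8)), (115, np.float64(639.6)), (135, np.float64(639.2)), (155, np.float64(639.0))]
side bar -153.3318672198816 [513.99448081  60.9173551 ]
stage/dish z hist (array([  0,   0,   3,  22,  87, 106,  21,  34,  52]), array([ 85,  90,  95, 100, 105, 110, 115, 120, 125, 130]))
```

View pics/end.png

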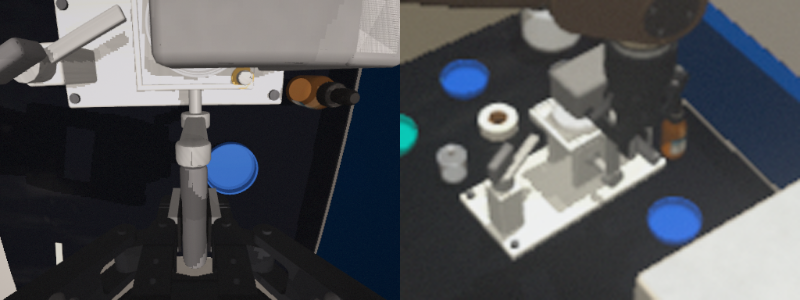

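The left half (wrist view) shows the lever upright in the jaws at (193,200), with the knob tongue swung away at (85,35). The right half (side view) shows the dish on the raised stage at (572,118) and the bystanders standing. One last check of the dish's centring before handing in.

```bash
python3 - <<'E'
from h import *
s=ctrl.read_state()
for n in("wrist","side","scene"):
    f=imaging.grab_frame(n); P=cloud(f,s); m=(P[...,0]>585)&(P[...,0]<690)&(P[...,1]>45)&(P[...,1]<140)&(P[...,2]>119)&(P[...,2]<127)
    q=P[m]; print(n,len(q),np.percentile(q,[2,98],axis=0).round(1).tolist() if len(q) else "")
s=ctrl.read_state();print(s["t"],s["tool_pos"],s["force"],s["grip_width"],abs(s["qd"]).max())
E
```

```text
wrist 1208 [[606.0, 57.2, 119.8], [675.4, 100.2, 125.9]]
side 65 [[608.4, 56.9, 119.5], [638.2, 112.7, 126.8]]
scene 108 [[605.8, 65.5, 119.2], [670.0, 129.3, 126.5]]
14.5 [642.60186181 -20.2075959  157.46115978] [-3.3329325   4.48723339 -3.81209959] 14.171551514907966 0.0019378711756922332
```

```bash
python3 -c "from workcell import ctrl;print(ctrl.job_done())"
```

```text
the job is handed in; nothing more can be done
None
```

The job is handed in with the lever held straight up, the lock knob free and the dish still on the raised stage; the hand-in reported no verdict.

I gripped the knob bar and turned it about 80° counterclockwise while the stage was still down. After letting go, its bar measured 28.6°, which is a knob angle of about 1.55 rad. I then gripped the lever bar and swung it up along its arc, and I am still holding it there with the fingers.

| Last check (at 14.5 s) | Result |
|---|---|
| Lever arm | Upright to about 1° |
| Stage plate | About 108 mm above the bench or a little over |
| Dish | On the stage, centred to about 4 mm (top at about 124 mm) |
| Grip on the lever | Steady at about 14 mm finger opening, 40 N grip |
| Force on the tool | About 7 N |
| Bystanders | Those in view look undisturbed; by eye only, not measured |

Two knob readings taken at the end were not reliable:
- **Wrist view:** the bar was cut off at the picture edge and read about 47°.
- **Side view:** too few points showed, and it read about 27°.

I went by the earlier full view of the bar, because the tongue is visibly turned away in the last pictures.

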